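# Clamp the filter cap in the bench fixture

### The arm

A 6-joint arm with a two-finger parallel gripper is mounted at the origin on the work surface. World frame = base frame: x ahead of the robot, y to its left, z up, the work surface at z = 0. Lengths are in m, angles in degrees, forces in N, time in s.
With the tool pointing down it reaches from about 0.25 to 0.725 m from the base axis. Payload 9.7 kg.
Tool frame: the origin (TCP) lies midway between the tips of the shut fingers; the grasp point (between the pads) lies 19 mm behind it (bot.grasp_offset is the distance from the TCP to the grasp point, in m); z points along the fingers, x is the direction in which the jaws open and shut, and the axes are right-handed (so a half turn about z gives the same grasp; the last joint's range is limited). The gripper opens to 85 mm and grips with 20 to 120 N. Pads are 22 mm wide; open, the fingers measure 114 mm over their backs; the gripper's body (76 mm by 85 mm) begins 54 mm behind the grasp point. The pads swing forward as they close: fully open they stand 13 mm farther back than shut.
Start: joints at [-64.057, 4.979, 10.078, 95.1, 0, 90], TCP at [0.241, -0.495, 0.231] pointing down, gripper open.
Joint ranges: [-179.16, 179.16], [-48.56, 103.87], [-65.8, 70.77], [-126.05, 130.52], [-82.76, 87.17], [-180, 180]. Speed limits (degrees/s): [127.2, 127.2, 147.25, 180, 180, 180].

### API

Orientations are given as [roll, pitch, yaw] about the fixed x, y, z axes, in that order (R = Rz(yaw) Ry(pitch) Rx(roll)).
In Python, from workcell import bot gives the robot as it stands.
- The arm moves only by the tool send_rows, never from a script. Its argument "targets" is a list of rows, each a list of 5 numbers: the closure, from 0 (fully open) to 1 (shut), then the shift along the world's x, y, z in mm, then the turn about the world's z in degrees. A call has 1 to 10 rows; each row is the pose to reach, as a shift and turn from the pose commanded when the call began; what a row does not reach only later rows make up. A row lasts 1/8 s, in which the tool goes at most 62.5 mm and 10.7 degrees, less where a joint would pass 70% of its speed; a pose out of reach is approached as far as the arm can. A call with a gripper value outside its range is refused whole. The fingers move at their own pace and stop on an object; "squeeze" is the grip in N (left out, the last holds). Time passes only in rows, so rows that repeat a pose let the fingers close. It gives the time, the measured TCP pose, the force and the opening at its end, in the units of the state.
- bot.get_obs(): the state, without advancing time (a new reading comes with each control period).
- bot.camera(name): name is "scene" or "top" or "wrist"; returns a dict with "pixels" (400x640x3 uint8, red, green, blue), "intrinsics" (3x3 intrinsics, pixels), "dist" ([k1, k2, p1, p2, k3] as OpenCV has them; the pictures are not rectified), "view" (4x4, takes a point from world to camera coordinates); the wrist camera has in their place "mount" (4x4, takes a point from camera to tool coordinates, whose origin is the TCP and whose axes are the tool frame's). Camera axes: x right, y down, z forward; pixel columns grow to the right and rows downward; lengths in m; the calibration is good to about 2 mm. A picture is of the moment at which its call begins: read the wrist's pose just before it. There is no depth.
- bot.job_done(): hands the job in, once; it reports no verdict.
The state is a dict: "time": time; "q": joint angles; "qd": joint speeds; "joint_efforts": joint torques, N m; "ee_pos": TCP position; "tcp_rot": TCP orientation; "wrist_force": force on the tool from outside, world axes, zero at the start; "torque": the same for the moment, N m; "opening": finger opening in m.
Only numpy, scipy, OpenCV 4.12 (cv2) and the standard library are available. Lean on these libraries where they do the work, as an engineer would, in place of code of your own. Each camera call takes 0.05 s, during which the arm holds its last target.

### The job

One of the two bench fixtures has a black filter cap standing in its channel. Without picking the cap up, push it along the channel with the fingertips until it is fully home against the end stop, then flip that fixture's toggle lever over past its centre so that it snaps down and its foot clamps the cap. Leave the empty fixture's lever open, do not disturb the other things, and finish with the hand clear.

Things in the scene. Friction and masses are not known exactly. Their poses are not given: they have to be found in the camera images.
- fixture_a: Fixed clamping fixture with the cap in it (left or right one). Origin: on the table under the cap's seat; x along the channel from its open mouth (-x) to the end stop (+x), z up. Steel base plate x -100 to +85 mm, 100 mm wide, 6 mm thick. Two rails x -82 to +33, inner faces y +-36, tops z 18 mm.
- fixture_a_stop (a point): Middle of the end stop's face, x +33, z 19 mm in fixture_a; the stop's top is at z 32 mm, width 92 mm.
- fixture_a_hinge (a point): Middle of lever_a's hinge axis (parallel to the fixture's y), x 62, z 56 mm in fixture_a, between two cheeks x 45 to 79, y within +-20, tops z 72 mm.
- cap: Loose black ribbed plastic filter cap, a cup standing mouth up on fixture_a's plate between the rails, 28 to 58 mm short of its seat. 66 mm across, 40 mm tall, wall 5, floor 12 mm thick, about 0.12 kg. Origin: centre of its underside. It slides on the plate; home against the stop its origin is at x = 0 to +1, y within +-3 mm of fixture_a.
- lever_a (a joint): Toggle lever of fixture_a, rad. 0: open, leaning back 30 degrees beyond upright, away from the seat; grows as it turns towards the channel's mouth, upright at 0.52. A spring holds it at 0 up to dead centre (about 0.65) and throws it on by itself beyond 0.75. About 2.1 when clamped on a cap that is home; limit 2.25. Starting takes 5 to 9 N level push at the crossbar, less nearer centre.
- lever_a_bar (a point): Middle of the black crossbar, 60 mm long (along the fixture's y), 15 mm thick, at the end of lever_a (12 mm steel bar, 125 mm from hinge axis). In fixture_a: open x 125, z 164 mm; upright x 62, z 181; clamped x -63, z 56. Free space behind it (+x).
- foot_a: Rubber ball foot, 18 mm, on a stem reaching 38 mm square to lever_a, 62 mm from the hinge axis; swings down into the cap's mouth and presses on the middle of its floor. Origin: centre of the ball.
- fixture_b: The second, empty fixture, fixed, same make, sizes and axes as fixture_a.
- lever_b (a joint): Toggle lever of fixture_b, rad, as lever_a. It is open (0) and is to stay open.
- lever_b_bar (a point): Middle of the crossbar of lever_b; same shape and place in its fixture as lever_a's.
- alu_cup: Bystander, loose: open aluminium cup, 64 mm across and 45 mm tall, between the fixtures. Origin on its underside.
- jar: Bystander, loose: closed steel can, 50 mm across, 70 mm tall, between the fixtures. Origin on its underside.
- bottle: Bystander, loose: closed white plastic bottle, 84 mm across, 230 mm tall, on the right. Origin on its underside.
- screwdriver: Bystander, loose: screwdriver lying on the left. Origin on its underside.
- wrench: Bystander, loose: steel wrench lying beyond the fixtures. Origin on its underside.
- socket: Bystander, loose: steel tube socket, 32 mm across, 38 mm tall, standing beyond the fixtures. Origin on its underside.
- strap_ring: Bystander, loose: low black ring, 80 mm across, 28 mm tall, on the right. Origin on its underside.
Mind the look-alikes: they are no part of the job. What is shaped like the cap but orange or red is not meant.

How it is judged (in metres and radians):
On the way, in this order (a step that is already met when the one before it is completed fails the run):
1. the cap stands home against the end stop while the lever is still open (x of cap in the frame of fixture_a between -0.005 and 0.004 m and y of cap in the frame of fixture_a between -0.006 and 0.006 m and z of cap in the frame of fixture_a below 0.01 m and angle between cap's own z axis and vertical below 0.1 rad and value of joint lever_a below 0.3 rad), for 0.2 s.
2. the lever has snapped over and its foot presses on the cap (value of joint lever_a above 2 rad and contact force between foot_a and cap above 3 N), for 0.2 s.
At the end, for the whole second after the job is handed in: The cap stands upright (within 0.1 rad) on fixture_a's plate within 5 mm of its seat along the channel and 6 mm across, at rest; lever_a is snapped over (2.0 to 2.18 rad) with its foot pressing on the cap with more than 3 N; lever_b is still open (below 0.15 rad) (all of step 2 and x of cap in the frame of fixture_a between -0.005 and 0.004 m and y of cap in the frame of fixture_a between -0.006 and 0.006 m and z of cap in the frame of fixture_a below 0.01 m and angle between cap's own z axis and vertical below 0.1 rad and value of joint lever_a below 2.18 rad and value of joint lever_b below 0.15 rad and linear speed of cap below 0.02 m/s and velocity of joint lever_a between -0.1 and 0.1 rad/s); the robot touches nothing.
It fails at once if the cap is lifted or carried (more than 12 mm off the plate) (z of cap in the frame of fixture_a above 0.018 m).
It fails at once if the cap is tipped (angle between cap's own z axis and vertical above 0.4 rad).
It fails at once if the empty fixture's lever is thrown (value of joint lever_b above 0.4 rad).
It fails at once if a bystander is moved by more than 25 mm (distance of any of alu_cup, jar, bottle, screwdriver, wrench, socket, strap_ring from where it was at the start of the episode above 0.025 m).
It also fails if it takes over 46 s, if anything falls off the work surface, if the arm or the gripper's body presses on something with over 40 N, if the wrist force passes 120 N, or if a joint passes its speed limit or range.

## Working session

There is one attempt and no reset: what is moved stays moved. The work goes in short steps, Python scripts to look and compute and a tool call to move; the robot and the scene stay as the last step left them, time stands still between calls to the robot, and variables do not carry over. Pictures are saved under pics/ and viewed, and the job is handed in when it is done.

Besides the shell and the picture viewer there is one more tool, called after "Emit:" by a JSON object that holds its "name" and its "arguments", one argument or row to a line. send_rows: Moves the arm, as the interface text tells. Its arguments: {"type":"object","properties":{"targets":{"type":"array","items":{"type":"array","items":{"type":"number"}}},"squeeze":{"type":"number"}},"required":["targets"]}

```bash
ls; mkdir -p pics; python3 - <<'E'
from workcell import bot
import cv2, numpy as np, json
for n in ["scene","top"]:
    c=bot.camera(n); cv2.imwrite(f"pics/{n}0.png",c["pixels"][:,:,::-1])
    np.savez(f"{n}.npz",**{k:np.array(v) for k,v in c.items() if k!='pixels'})
    print(n,np.round(c["intrinsics"],1).tolist(),np.round(c["dist"],4),np.round(c["view"],3).tolist())
o=bot.get_obs(); print(o)
E
```

```text
pics
scene [[409.2, 0.0, 317.9], [0.0, 409.2, 201.9], [0.0, 0.0, 1.0]] [0.0299 0.     0.     0.     0.    ] [[0.408, 0.913, 0.003, -0.197], [0.556, -0.246, -0.794, -0.195], [-0.724, 0.325, -0.608, 1.545], [0.0, 0.0, 0.0, 1.0]]
top [[392.2, 0.0, 313.6], [0.0, 392.2, 198.1], [0.0, 0.0, 1.0]] [0.0132 0.     0.     0.     0.    ] [[0.031, -1.0, 0.002, -0.003], [-0.974, -0.031, -0.226, 0.497], [0.226, 0.005, -0.974, 1.076], [0.0, 0.0, 0.0, 1.0]]
{'time': 0.1, 'q': array([-6.40592518e+01,  5.00769585e+00,  1.00390124e+01,  9.50995688e+01,
        6.75588139e-05,  8.99998771e+01]), 'qd': array([ 0.09789193, -0.07742667,  0.06354129,  0.06824001, -0.00789174,
       -0.02775263]), 'joint_efforts': array([ 4.35901638e-04, -5.21561873e+01,  4.65652299e+01,  1.60519121e-02,
        5.23144355e-07, -7.94274001e-06]), 'ee_pos': array([ 0.24050297, -0.49440039,  0.23065656]), 'tcp_rot': array([-1.79999932e+02,  6.82522655e-02, -6.40591289e+01]), 'wrist_force': array([ 0.01947103, -0.18501251, -0.13715855]), 'torque': array([-0.02955332,  0.01321784, -0.00038016]), 'opening': 0.08546303928741555}
```

View pics/scene0.png

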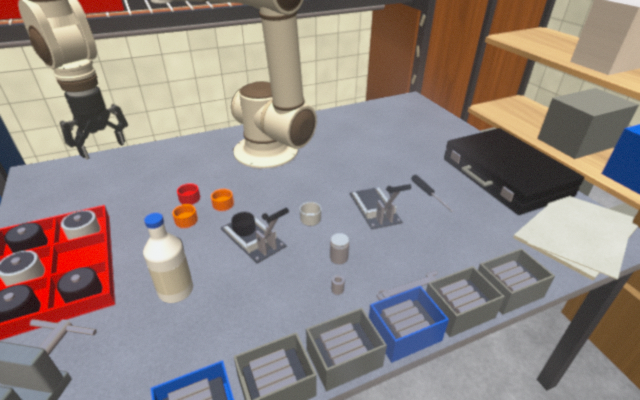

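View pics/top0.png

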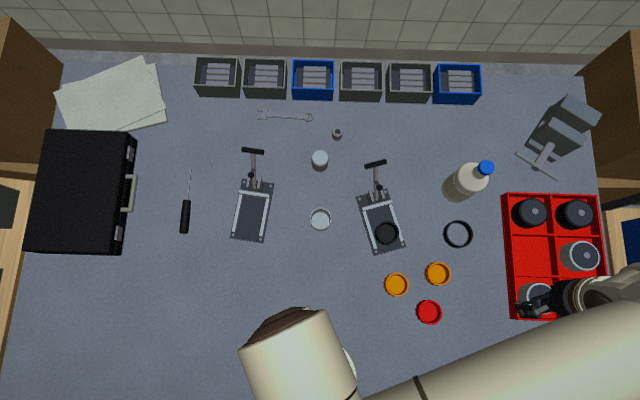

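```bash
cat > h.py <<'E'
import numpy as np, cv2
def cal(n):
    d=np.load(n+".npz"); return d["intrinsics"],d["dist"],d["view"]
def ray(n,uv):
    K,D,V=cal(n); p=cv2.undistortPoints(np.array(uv,float).reshape(-1,1,2),K,D).reshape(-1,2)
    R,t=V[:3,:3],V[:3,3]; d=np.c_[p,np.ones(len(p))]@R; return -R.T@t,d
def plane(n,uv,z):
    o,d=ray(n,uv); return o+d*((z-o[2])/d[:,2])[:,None]
def proj(n,P):
    K,D,V=cal(n); r=cv2.Rodrigues(V[:3,:3])[0]
    return cv2.projectPoints(np.array(P,float).reshape(-1,1,3),r,V[:3,3],K,D)[0].reshape(-1,2)
E
python3 - <<'E'
import cv2
t=cv2.imread("pics/top0.png")[145:265,330:450]; cv2.imwrite("pics/topc.png",cv2.resize(t,(600,600),interpolation=cv2.INTER_CUBIC))
t=cv2.imread("pics/scene0.png")[190:275,205:315]; cv2.imwrite("pics/scenec.png",cv2.resize(t,(770,595),interpolation=cv2.INTER_CUBIC))
E
```

```text
(no output)
```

View pics/topc.png

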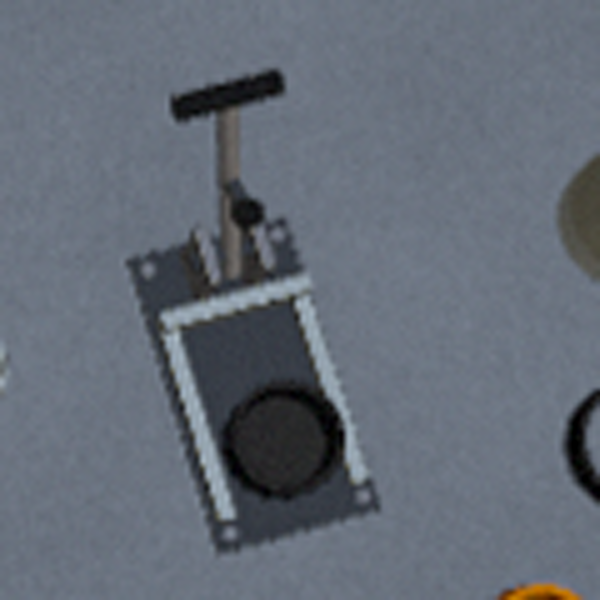

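View pics/scenec.png

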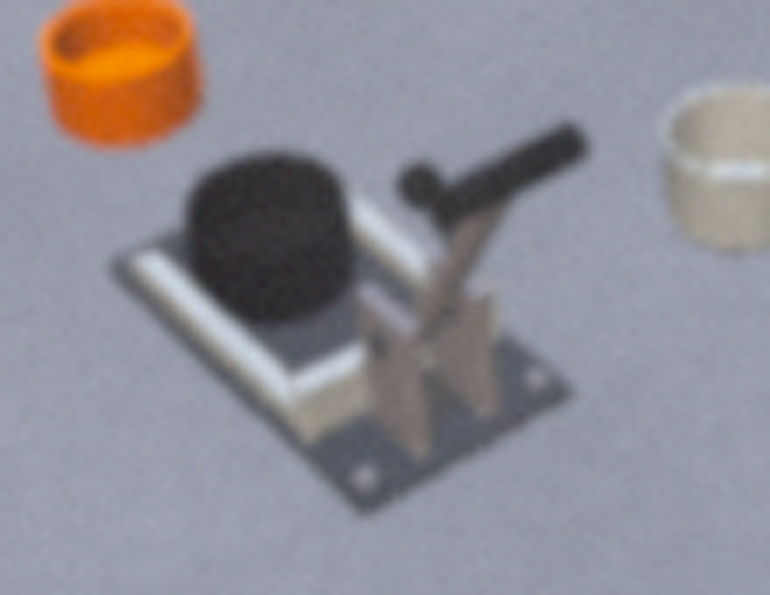

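```bash
python3 - <<'E'
from h import *
f=lambda L,s,ox,oy:[(a/s+ox-(.5-.5/s),b/s+oy-(.5-.5/s)) for a,b in L]
c=plane("top",f([(128,262),(220,552),(380,508),(284,219)],5,330,145),.006)
model=np.array([[85,50],[-100,50],[-100,-50],[85,-50]])/1000
c2=plane("scene",f([(113,265),(368,515),(575,390)],7,205,190),.006)
m2=np.array([[-100,-50],[85,-50],[85,50]])/1000
def fit(m,p):
    mc,pc=m.mean(0),p.mean(0); H=(m-mc).T@(p-pc); a=np.arctan2(H[0,1]-H[1,0],H[0,0]+H[1,1])
    R=np.array([[np.cos(a),-np.sin(a)],[np.sin(a),np.cos(a)]]); t=pc-R@mc
    print(np.degrees(a),t*1e3,np.round((p-(m@R.T+t))*1e3,1).tolist()); return a,t
fit(model,c[:,:2]); fit(m2,c2[:,:2]); a,t=fit(np.r_[model,m2],np.r_[c,c2][:,:2])
np.save("fx.npy",np.r_[a,t])
R=np.array([[np.cos(a),-np.sin(a)],[np.sin(a),np.cos(a)]])
# cap rim ellipse centre at z .046
cap=plane("top",f([(284,441)],5,330,145),.046)[0,:2]; print("cap fix",(cap-t)@R*1e3, "cap world",cap)
bar=plane("top",f([(228,94)],5,330,145),.1715)[0,:2]; print("bar fix",(bar-t)@R*1e3)
for p in [(125,0),(62,0),(-63,0),(0,0),(33,0)]: print(p,R@np.array(p)+t*1e3)
for n in ["alu_cup","jar","bottle"]:pass
uv={"alu":(320,219,.045),"jar":(320,158,.07),"wr":(285,116,0),"sock":(337,134,.038),"bottlecap":(487,167,.23),"ring":(458,234,.028),"barB":(253,151,.17),"or1":(397,284,.04),"or2":(438,273,.04)}
for k,(u,v,z) in uv.items():
    p=plane("top",[(u,v)],z)[0]; print(k,p.round(3),"fix",((p[:2]-t)@R*1e3).round())
E
```

```text
17.46398958056679 [ 452.18322903 -184.60163981] [[-1.6, -0.9], [2.4, -0.3], [1.0, 1.1], [-1.8, -0.0]]
16.90415001671929 [ 458.74437627 -184.03306637] [[-0.4, 0.7], [1.6, 0.3], [-1.2, -1.0]]
17.314878251399783 [ 454.97063463 -184.45218629] [[-4.6, -0.8], [-0.5, -0.7], [-1.5, 0.8], [-4.5, 0.1], [2.8, 1.7], [5.2, 0.1], [3.1, -1.1]]
cap fix [-51.94348988   2.06080495] cap world [ 0.4047677  -0.19794434]
bar fix [120.8677584   1.2460485]
(125, 0) [ 574.30607797 -147.24933741]
(62, 0) [ 514.16101453 -165.99957325]
(-63, 0) [ 394.8255712  -203.20242213]
(0, 0) [ 454.97063463 -184.45218629]
(33, 0) [ 486.47519167 -174.63063419]
alu [ 0.439 -0.007  0.045] fix [ 37. 174.]
jar [ 0.615 -0.002  0.07 ] fix [207. 127.]
wr [0.776 0.113 0.   ] fix [395. 188.]
sock [ 0.705 -0.052  0.038] fix [278.  52.]
bottlecap [ 0.55  -0.415  0.23 ] fix [  22. -248.]
ring [ 0.411 -0.408  0.028] fix [-109. -201.]
barB [0.595 0.178 0.17 ] fix [241. 304.]
or1 [ 0.263 -0.227  0.04 ] fix [-196.   17.]
or2 [ 0.297 -0.342  0.04 ] fix [-198. -104.]
```

Emit:
{"name": "send_rows", "arguments": {
  "targets": [
    [1,15,40,0,-1],
    [1,30,80,0,-2],
    [1,45,120,0,-4],
    [1,60,160,0,-6],
    [1,75,200,0,-8],
    [1,90,240,0,-8.6],
    [1,100,274,0,-8.6],
    [1,100,274,0,-8.6],
    [1,100,274,0,-8.6]
  ],
  "squeeze": 40
}}

```text
time: 1.23
ee_pos: [0.3406, -0.2208, 0.2312]
tcp_rot: [180.0, -0.0, -72.6]
wrist_force: [0.1, 0.0, 0.4]
opening: 0.0004
```

Descend to z ≈ 18 mm in front of the channel mouth.

Emit:
{"name": "send_rows", "arguments": {
  "targets": [
    [1,0,0,-40,0],
    [1,0,0,-80,0],
    [1,0,0,-120,0],
    [1,0,0,-160,0],
    [1,0,0,-190,0],
    [1,0,0,-205,0],
    [1,0,0,-212,0],
    [1,0,0,-212,0]
  ]
}}

```text
time: 2.22
ee_pos: [0.3408, -0.2209, 0.0197]
tcp_rot: [-180.0, -0.0, -72.7]
wrist_force: [0.0, 0.1, -0.0]
opening: -0.0001
```

```bash
cat > snap.py <<'E'
import sys,cv2
from workcell import bot
k=sys.argv[1]
print(bot.get_obs()["time"])
a=bot.camera("top")["pixels"][:,:,::-1][130:270,320:480]; b=bot.camera("scene")["pixels"][:,:,::-1][150:290,180:340]
a=cv2.resize(a,(400,350),interpolation=2);b=cv2.resize(b,(400,350),interpolation=2)
cv2.imwrite(f"pics/{k}.png",cv2.hconcat([a,b]))
E
python3 snap.py s1
```

```text
2.225
```

View pics/s1.png

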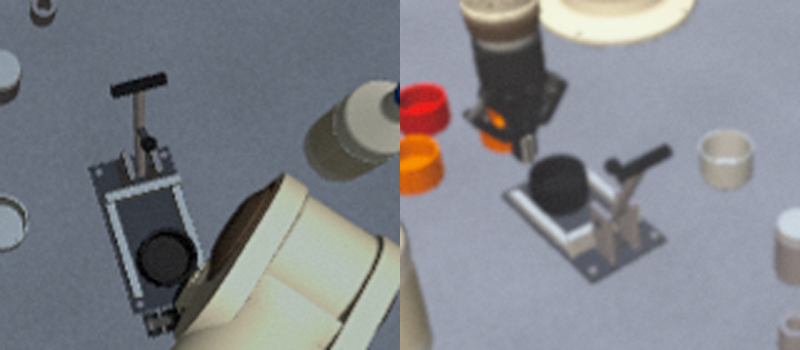

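Emit:
{"name": "send_rows", "arguments": {
  "targets": [
    [1,4.8,1.5,0,0],
    [1,9.5,3.0,0,0],
    [1,14.3,4.5,0,0],
    [1,19.1,6.0,0,0],
    [1,23.9,7.4,0,0],
    [1,28.6,8.9,0,0],
    [1,33.4,10.4,0,0],
    [1,38.2,11.9,0,0],
    [1,43,13.4,0,0],
    [1,47.7,14.9,0,0]
  ]
}}

```text
time: 3.58
ee_pos: [0.3886, -0.2056, 0.0193]
tcp_rot: [180.0, 0.0, -72.7]
wrist_force: [-0.4, -1.1, -0.1]
opening: 0.0001
```

```bash
python3 snap.py s2
```

```text
3.575
```

View pics/s2.png

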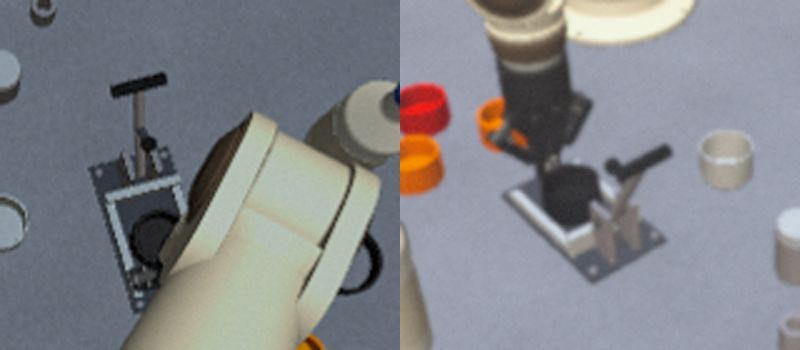

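Emit:
{"name": "send_rows", "arguments": {
  "targets": [
    [1,3.8,1.2,0,0],
    [1,7.6,2.4,0,0],
    [1,11.5,3.6,0,0],
    [1,15.3,4.8,0,0],
    [1,18.1,5.7,0,0],
    [1,20,6.3,0,0],
    [1,20,6.3,0,0]
  ]
}}

```text
time: 4.55
ee_pos: [0.4084, -0.1993, 0.0193]
tcp_rot: [-180.0, 0.0, -72.6]
wrist_force: [0.6, 0.1, 0.0]
opening: -0.0003
```

Emit:
{"name": "send_rows", "arguments": {
  "targets": [
    [1,1,0.3,0,0],
    [1,1.9,0.6,0,0],
    [1,2.9,0.9,0,0],
    [1,2.9,0.9,0,0]
  ]
}}

```text
time: 5.05
ee_pos: [0.4113, -0.1985, 0.0193]
tcp_rot: [-180.0, -0.0, -72.7]
wrist_force: [-0.4, -0.8, -0.1]
opening: -0.0
```

```bash
python3 snap.py s3
```

```text
5.05
```

View pics/s3.png

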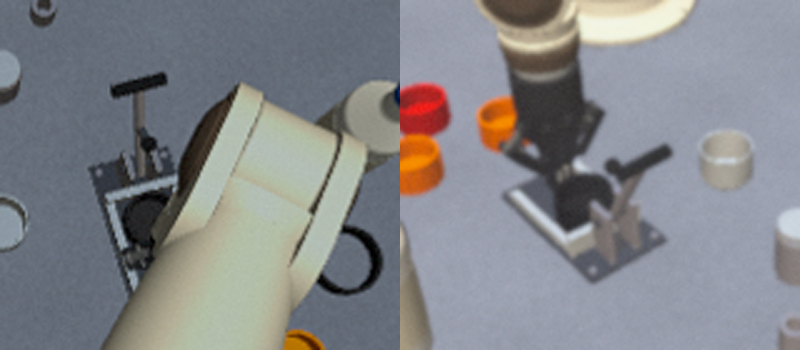

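Emit:
{"name": "send_rows", "arguments": {
  "targets": [
    [1,1,0.3,0,0],
    [1,1.9,0.6,0,0],
    [1,2.9,0.9,0,0],
    [1,3.8,1.2,0,0]
  ]
}}

```text
time: 5.65
ee_pos: [0.414, -0.1976, 0.0192]
tcp_rot: [179.9, -0.0, -72.7]
wrist_force: [-10.7, -4.7, 5.4]
opening: -0.0001
```

Emit:
{"name": "send_rows", "arguments": {
  "targets": [
    [1,1,0.3,0,0],
    [1,1.9,0.6,0,0],
    [1,1.9,0.6,0,0]
  ]
}}

```text
time: 6.02
ee_pos: [0.4142, -0.1976, 0.0192]
tcp_rot: [179.6, -0.0, -72.7]
wrist_force: [-19.0, -7.8, 9.0]
opening: 0.0002
```

Emit:
{"name": "send_rows", "arguments": {
  "targets": [
    [1,-1,-0.3,0,0],
    [1,-3,-1,0,0],
    [1,-8,-2.5,0,0],
    [1,-15,-4.7,0,0],
    [1,-25,-7.8,0,0],
    [1,-25,-7.8,40,0],
    [1,-25,-7.8,90,0],
    [1,-25,-7.8,140,0],
    [1,-25,-7.8,190,0],
    [1,-25,-7.8,230,0]
  ]
}}

```text
time: 7.28
ee_pos: [0.3915, -0.2046, 0.2515]
tcp_rot: [-179.9, -0.1, -72.7]
wrist_force: [0.5, 0.3, -0.9]
opening: -0.0002
```

```bash
python3 - <<'E'
from workcell import bot
import cv2,numpy as np
o=bot.get_obs()
w=bot.camera("wrist"); cv2.imwrite("pics/w4.png",w["pixels"][:,:,::-1])
np.savez("wrist.npz",pos=o["ee_pos"],rot=o["tcp_rot"],intrinsics=w["intrinsics"],dist=w["dist"],mount=w["mount"])
print(o["ee_pos"],o["tcp_rot"])
E
python3 snap.py s4
```

```text
[ 0.39150501 -0.20460221  0.25151427] [-1.79927359e+02 -6.39793622e-02 -7.26631430e+01]
7.325
```

View pics/w4.png

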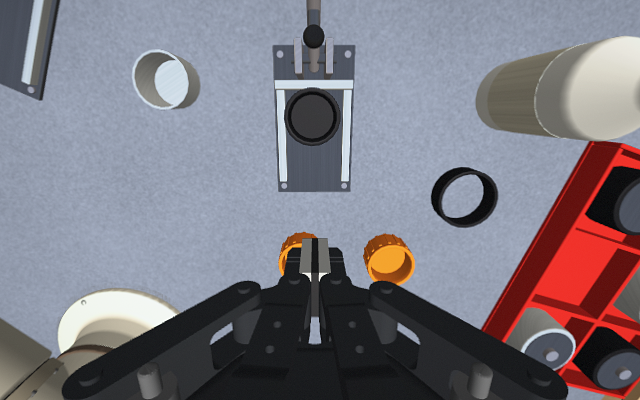

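View pics/s4.png

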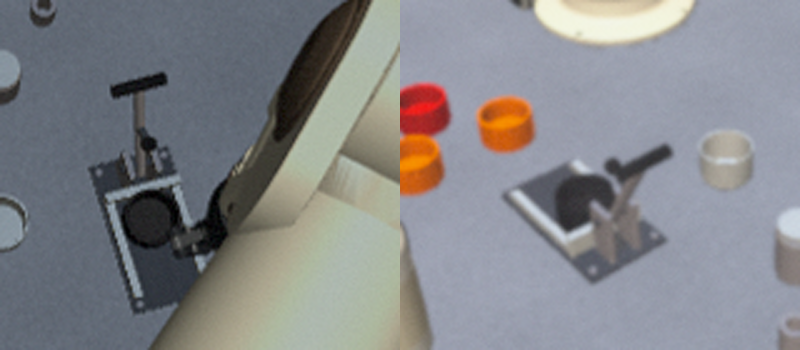

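```bash
python3 - <<'E'
import numpy as np,cv2
from scipy.spatial.transform import Rotation as Ro
d=np.load("wrist.npz"); R=Ro.from_euler("xyz",d["rot"],degrees=True).as_matrix(); M=d["mount"]
A=np.eye(4);A[:3,:3]=R;A[:3,3]=d["pos"];C=A@M
def pl(uv,z):
    p=cv2.undistortPoints(np.array(uv,float).reshape(-1,1,2),d["intrinsics"],d["dist"]).reshape(-1,2)
    r=np.c_[p,np.ones(len(p))]@C[:3,:3].T; o=C[:3,3]; return (o+r*((z-o[2])/r[:,2])[:,None])[:,:2]
c=pl([(273,45),(355,45),(350,191),(279,191)],.006)
m=np.array([[85,50],[85,-50],[-100,-50],[-100,50]])/1000
mc,pc=m.mean(0),c.mean(0); H=(m-mc).T@(c-pc);a=np.arctan2(H[0,1]-H[1,0],H[0,0]+H[1,1])
Q=np.array([[np.cos(a),-np.sin(a)],[np.sin(a),np.cos(a)]]);t=pc-Q@mc
print(np.degrees(a),t,((c-t)@Q*1e3).round(1).tolist())
print("cap",(pl([(312,116.5)],.046)-t)@Q*1e3, "rim width", (pl([(285,116),(340,116)],.046)-t)@Q*1e3,"stop front edge",(pl([(314,89)],.032)-t)@Q*1e3)
print("bottle side etc")
E
```

```text
17.464212281938877 [ 0.45512756 -0.18529448] [[84.1, 49.6], [83.9, -49.4], [-99.1, -49.3], [-98.8, 49.2]]
cap [[1.49308132 2.66873208]] rim width [[  2.14599005  33.81015803]
 [  1.97861079 -29.64354124]] stop front edge [[32.24185643  0.25819573]]
bottle side etc
```

Emit:
{"name": "send_rows", "arguments": {
  "targets": [
    [1,28,8.7,0,0],
    [1,56,17.5,0,0],
    [1,84,26,0,0],
    [1,112,35,0,0],
    [1,140,43.7,0,0],
    [1,168,52.5,0,0],
    [1,196,61,0,0],
    [1,221,69,0,0],
    [1,221,69,0,0]
  ]
}}

```text
time: 8.55
ee_pos: [0.6133, -0.135, 0.2468]
tcp_rot: [179.8, 0.1, -72.6]
wrist_force: [0.1, -1.2, -0.1]
opening: -0.0001
```

```bash
python3 snap.py s5
```

```text
8.55
```

View pics/s5.png

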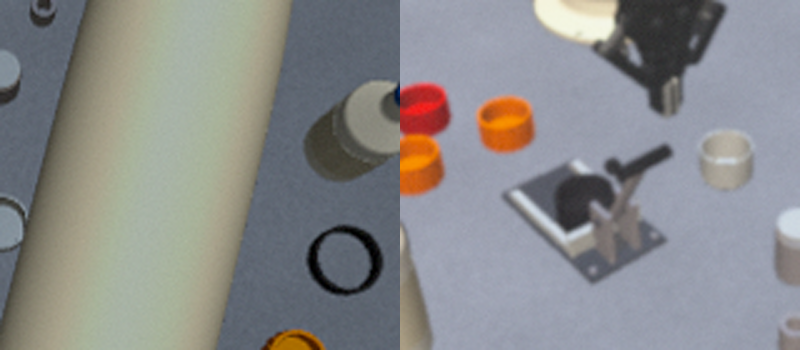

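Emit:
{"name": "send_rows", "arguments": {
  "targets": [
    [1,0,0,-25,0],
    [1,0,0,-50,0],
    [1,0,0,-75,0],
    [1,0,0,-90,0],
    [1,0,0,-92,0],
    [1,0,0,-92,0]
  ]
}}

```text
time: 9.4
ee_pos: [0.613, -0.1356, 0.1582]
tcp_rot: [-179.9, -0.0, -72.7]
wrist_force: [0.1, 0.3, 0.1]
opening: 0.0002
```

```bash
python3 snap.py s6
```

```text
9.4
```

View pics/s6.png

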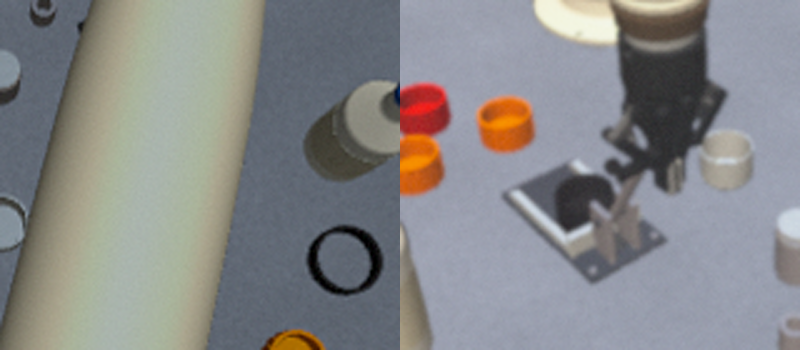

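Emit:
{"name": "send_rows", "arguments": {
  "targets": [
    [1,-7.6,-2.4,-3,0],
    [1,-15.3,-4.8,-3,0],
    [1,-21,-6.6,-3,0],
    [1,-26.7,-8.4,-1,0],
    [1,-32.4,-10.2,1,0],
    [1,-38.2,-12,3,0],
    [1,-43.9,-13.8,5,0],
    [1,-49.6,-15.6,7,0]
  ]
}}

```text
time: 10.5
ee_pos: [0.5643, -0.151, 0.1659]
tcp_rot: [-179.8, -0.1, -72.6]
wrist_force: [4.7, 2.7, 4.6]
opening: -0.0
```

Emit:
{"name": "send_rows", "arguments": {
  "targets": [
    [1,-5.7,-1.8,2,0],
    [1,-11.5,-3.6,4,0],
    [1,-17.2,-5.4,5,0],
    [1,-22.9,-7.2,6,0],
    [1,-28.6,-9,6,0],
    [1,-34.4,-10.7,6,0],
    [1,-40,-12.5,6,0],
    [1,-45,-14,6,0]
  ]
}}

```text
time: 11.5
ee_pos: [0.5177, -0.1652, 0.17]
tcp_rot: [180.0, 0.0, -72.7]
wrist_force: [0.4, -0.2, -0.9]
opening: 0.0001
```

```bash
python3 snap.py s7
```

```text
11.5
```

View pics/s7.png

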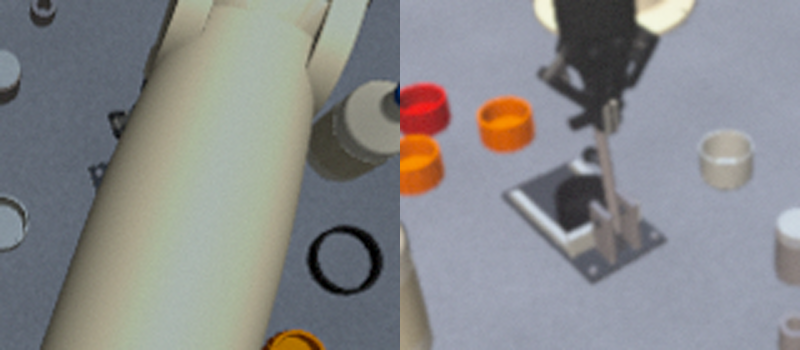

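Emit:
{"name": "send_rows", "arguments": {
  "targets": [
    [1,-5.7,-1.8,0,0],
    [1,-11.5,-3.6,0,0],
    [1,-17.2,-5.4,0,0],
    [1,-22.9,-7.2,0,0],
    [1,-22.9,-7.2,0,0]
  ]
}}

```text
time: 12.22
ee_pos: [0.495, -0.1724, 0.1704]
tcp_rot: [-180.0, -0.0, -72.7]
wrist_force: [-0.4, -0.9, -0.6]
opening: 0.0001
```

```bash
python3 snap.py s8
```

```text
12.225
```

View pics/s8.png

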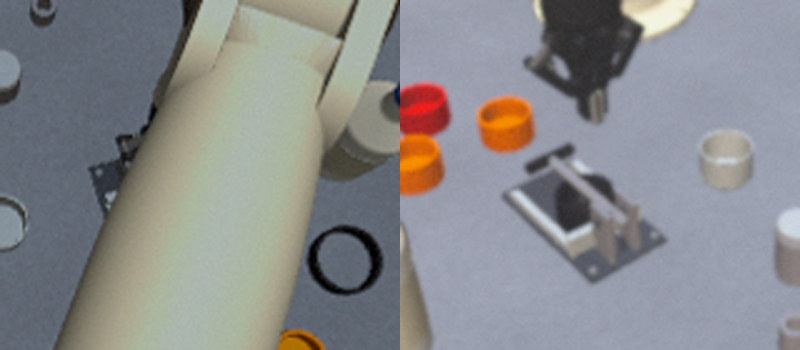

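Emit:
{"name": "send_rows", "arguments": {
  "targets": [
    [1,0,0,30,0],
    [1,0,0,60,0],
    [1,0,0,85,0],
    [1,-25,-8,85,0],
    [1,-50,-16,85,0],
    [1,-75,-24,85,0],
    [1,-103,-32,85,0],
    [1,-103,-32,85,0],
    [1,-103,-32,85,0]
  ]
}}

```text
time: 13.45
ee_pos: [0.3929, -0.2043, 0.2553]
tcp_rot: [-180.0, -0.0, -72.7]
wrist_force: [0.5, 1.0, -0.0]
opening: -0.0002
```

```bash
python3 snap.py s9; python3 - <<'E'
from workcell import bot
import cv2
o=bot.get_obs(); print(o["wrist_force"])
cv2.imwrite("pics/w9.png",bot.camera("wrist")["pixels"][:,:,::-1])
E
```

```text
13.45
[0.42630854 0.46689832 0.52850693]
```

View pics/w9.png

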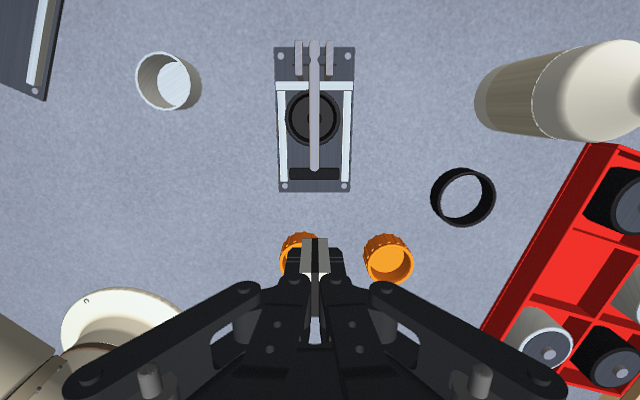

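View pics/s9.png

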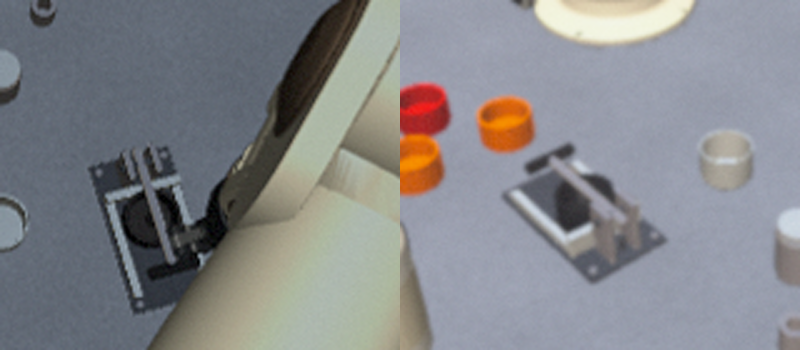

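```bash
python3 -c "
from workcell import bot
print(bot.job_done())"
```

```text
the job is handed in; nothing more can be done
None
```

I pushed the cap home against the end stop of the right-hand fixture (fixture_a), then flipped that fixture's lever over until it snapped down onto the cap. The job was handed in at about 13.5 s; it reported no verdict.

- **Cap position:** I pushed with shut fingertips until it met the stop at about 20 N. Before the lever moved, the wrist camera put the cap at x ≈ +1.5 mm and y ≈ +2.7 mm in fixture_a. That is slightly past the nominal 0 to +1 mm, but within the limits and about the accuracy of the measurement.
- **Lever:** I pushed the crossbar from behind past dead centre, and the lever then went over by itself. The last pictures show it lying over the cap with its crossbar at the mouth end, and the cap still against the stop.
- **Hand and surroundings:** The hand finished about 0.25 m up, with under 1 N on the wrist. I never moved the arm near fixture_b. The aluminium cup, ring and bottle looked unmoved.
- **Not checked:** I could not measure the foot's force on the cap or the exact lever angle; I judged both from the pictures only. The end pictures did not show lever_b, the screwdriver or the wrench.

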